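# Snug the roll guide and click the label printer's hood shut

## Task

The label printer has a fresh roll in it. Slide the right-hand roll guide, the one with the ribbed thumb pad, all the way in, until the roll is held snugly between the two guides with no side play, then swing the hood down and press its front until both catches click and hold it shut. Do not knock about the white box, the mug or the stapler standing near it.

Things in the scene. Friction and masses are not known exactly. Their poses are not given: they have to be found in the camera images.
- label_printer: Desktop label printer, white body, grey hood; 132 wide (y) x 150 deep (x) x 104 mm high shut; stands firm. Origin: centre of its underside; x points to its rear, its front faces -x, z up; y to the left of someone facing its front. Side walls: outer faces y = -0.066 and 0.066, 6 mm thick, rim at z = 0.061. The hood is hinged along the rear rim. All offsets given here are in this frame.
- roll_guide (a joint): Sliding roll guide, m: 0 = fully out (-y side), grows as it slides in along +y; starts 0 to 0.016. It meets the roll and pushes it along; at 0.034 the roll is against the fixed guide: snug. Friction about 1.2 N, with the roll 1.7 N; stays where left. An upright grey plate 5 mm thick, x from -0.024 to 0.047, top at z = 0.088, 26 mm above the side wall's rim.
- guide_pad (a point): Centre of the outer (-y) face of the ribbed thumb pad on the sliding guide's front upper corner; pad 26 mm wide (x), 20 mm high. It lies at x = -0.009, y = -0.058 + joint roll_guide, z = 0.076; pad from z = 0.066 to 0.086, all above the wall's rim, so it can be pushed to +y from outside, over the wall. Axes as the printer's.
- label_roll (a joint): Sideways position of the paper label roll, m: 0 = against the fixed guide (inner face y = 0.036), grows towards -y; starts 0.001 to 0.010; moved by the sliding guide. Roll 66 mm across, 50 mm wide, axle along y at x = 0.022, z = 0.046; it cannot be lifted out. Its end is already threaded out at the front.
- hood (a joint): Hood angle, rad: 0 = shut, grows as the front rises; stop 1.8; starts 1.50 to 1.75 (upright). Damped hinge: stays put from 0.9 to 1.6, leans back beyond, sinks slowly when lower. Under its own weight it rests on the two front catches at about 0.07 (front edge 10 mm proud); about 10 N down near the front clicks it past them (released short of that it springs back up) and it stays at 0.
- hood_press (a point): On the outside of the hood's top plate, mid width, 118 mm forward of and 42 mm above the hinge line when shut (x = -0.050, z = 0.104): the best place to press; moves with the hood. Axes are the hood's: z out of the top plate, -x to its front edge. The hood reaches 143 mm forward of the hinge line, with a 16 mm chamfer along its front top edge; 132 mm wide.
- hood_hinge (a point): Middle of the hood's hinge line, which runs along the printer's y at the rear rim (x = 0.068, z = 0.062).
- white_box: Bystander: closed white box, 113 x 131 x 50 mm, loose, left of the printer. Origin: centre of its underside.
- mug: Bystander: white mug with blue dots, 92 mm across (127 with its handle), 93 mm tall, loose, right and rear of the printer. Origin: centre of its underside.
- stapler: Bystander: green stapler, 34 x 132 x 44 mm, loose, right of the printer. Origin: centre of its underside.
Things that resemble listed ones, but are neither listed nor needed, are in the scene too. Leave any orange look-alike of the label_printer alone.

How it is judged:
By the outcome, as a careful person would: the job done as asked, in the order asked, and still so for the second after the job is handed in, with the robot touching nothing.
It also fails if it takes over 51 s, if anything falls off the work surface, if the arm or the gripper's body presses on something with over 40 N, if the wrist force passes 120 N, or if a joint passes its speed limit or range.

## Robot

A 6-joint arm with a two-finger parallel gripper is mounted at the origin on a cart in front of the work surface, level with it; the furniture and walls round the work are solid. World frame = base frame: x ahead of the robot, y to its left, z up, the work surface at z = 0. Lengths are in m, angles in rad, forces in N, time in s.
With the tool pointing down it reaches from about 0.35 to 0.975 m from the base axis. Payload 4.9 kg.
Tool frame: the origin (TCP) lies between the finger pads; the fingertips stand 22 mm ahead of it and the grasp point (between the pads) lies 3 mm ahead of it; z points along the fingers, y is the line along which they close (so a half turn about z gives the same grasp; the last joint's range is limited). The gripper opens to 85 mm and grips with 20 to 120 N. Pads are 22 mm wide; open, the fingers measure 114 mm over their backs; the gripper's body (76 mm by 85 mm) begins 54 mm behind the grasp point. The pads swing forward as they close: fully open they stand 13 mm farther back than shut.
Start: joints at [-1.454, 0.053, 1.613, -0, 1.476, -0.119], TCP at [0.146, -0.608, 0.253] pointing down, gripper open.
Joint ranges: [-3.01, 3.01], [-1.01, 2.22], [0.06, 2.58], [-1.02, 4.17], [0.09, 2.62], [-3.14, 3.14]. Speed limits (rad/s): [2.57, 2.57, 3.14, 3.14, 3.14, 3.14].

## Interface

Orientations are given as a unit quaternion [w, x, y, z].
In Python, from workcell import r gives the robot as it stands. The module is installed in compiled form; this text tells all that it offers.
- The arm moves only by the shell command python3 -m crank 'ROWS' [OPENING]. ROWS is JSON, a list that holds one entry, the list of rows, each a list of 6 numbers: the shift along the tool's x, y, z in mm, then the turn, a rotation vector about the tool's x, y, z in degrees. In form: [[[x, y, z, rx, ry, rz], ...]]. A call has exactly 5 rows; each row is the pose to reach, as a shift and turn from the pose commanded when the call began, along the tool's axes at that moment; what a row does not reach only later rows make up. A row lasts 1/8 s, in which the tool goes at most 62.5 mm and 10.7 degrees, less where a joint would pass 70% of its speed; a pose out of reach is approached as far as the arm can. A call with a gripper value outside its range is refused whole. OPENING is the closure, from 0 (fully open) to 1 (shut), set as the call begins (- or left out, the last holds). The fingers move at their own pace and stop on an object; the grip force is fixed at half the most. Time passes only in rows, so rows that repeat a pose let the fingers close, or fill a call up. It gives the time, the measured TCP pose, the force, the opening and the grip force at its end, in the units of the state.
- r.get_obs(): the state, without advancing time (a new reading comes with each control period).
- r.snapshot(name): name is "side" or "top" or "wrist"; returns a dict with "image" (384x512x3 uint8, blue, green, red), "intrinsics" (3x3 intrinsics, pixels), "R" (3x3) and "t" (3): a world point X has camera coordinates R X + t. Camera axes: x right, y down, z forward; pixel columns grow to the right and rows downward; lengths in m; the calibration is good to about 2 mm. A picture is of the moment at which its call begins. There is no depth.
- r.sign_off(): hands the job in; it is judged then, once.
The state is a dict: "clock": time; "qpos": joint angles; "joint_velocities": joint speeds; "joint_efforts": joint torques, N m; "eef_pos": TCP position; "tcp_rot": TCP orientation; "wrist_force": force on the tool from outside, world axes, zero at the start; "wrist_torque": the same for the moment, N m; "gripper_width": finger opening in m; "grip_force": force on a finger pad.
Only numpy, scipy, OpenCV 4.12 (cv2) and the standard library are available. Lean on these libraries where they do the work, as an engineer would, in place of code of your own. Each camera call takes 0.05 s, during which the arm holds its last target. There are 200 camera calls.

## Working session

There is one attempt and no reset: what is moved stays moved. The work goes in short steps, Python scripts to look and compute and a shell command to move; the robot and the scene stay as the last step left them, time stands still between calls to the robot, and variables do not carry over. Pictures are saved under pics/ and viewed, at most 10 in all, crops included, and the job is handed in when it is done.

```bash
mkdir -p pics; python3 - <<'E'
from workcell import r
import cv2,pickle,numpy as np
np.set_printoptions(precision=3,suppress=True)
S={n:r.snapshot(n) for n in("side","top")}
pickle.dump(S,open('s0.pkl','wb'))
for n in S:
    cv2.imwrite(f'pics/{n}0.png',S[n]['image'])
    R,t=np.array(S[n]['R']),np.array(S[n]['t']);print(n,-R.T@t,R[2])
o=r.get_obs();print(o['clock'],o['eef_pos'],o['tcp_rot'],o['wrist_force'])
E
```

```text
side [ 0.439 -0.882  0.753] [ 0.134  0.761 -0.634]
top [ 0.457 -0.086  0.938] [ 0.157 -0.006 -0.988]
0.1 [ 0.146 -0.607  0.252] [-0.001  0.993  0.118  0.   ] [-0.109 -0.456  0.859]
```

View pics/side0.png

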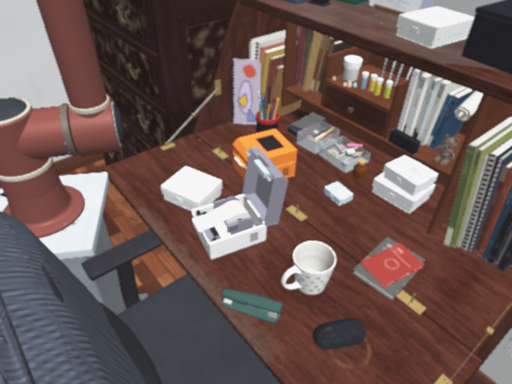

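View pics/top0.png

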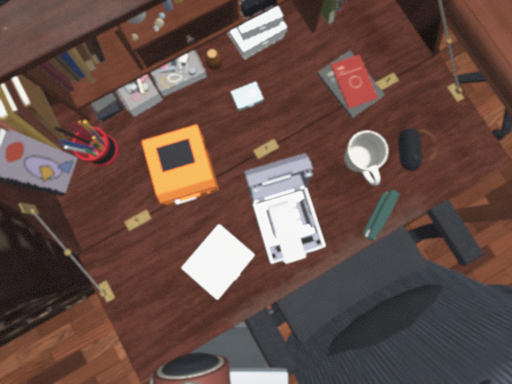

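The printer (white body, grey upright hood) is at about (285,210) in top and (238,205) in side. The orange look-alike is at (180,163) top / (265,155) side and must be left alone. The box is at (218,262) top, the mug at (367,152) and the stapler at (381,215). Next I'll enlarge the printer in both views.

```bash
python3 - <<'E'
import cv2,pickle,numpy as np
S=pickle.load(open('s0.pkl','rb'))
a=S['top']['image'][145:275,235:335];b=S['side']['image'][140:270,185:295]
def up(i,x0,y0):
    k=cv2.resize(i,None,fx=3.6 ,fy=3.6,interpolation=cv2.INTER_CUBIC)
    for v in range(0,i.shape[1],20):cv2.putText(k,str(x0+v),(int(v*3.6),8),0,.3,(0,0,255));cv2.line(k,(int(v*3.6),10),(int(v*3.6),16),(0,0,255))
    for v in range(0,i.shape[0],20):cv2.putText(k,str(y0+v),(0,int(v*3.6)+4),0,.3,(0,255,0));
    return k
cv2.imwrite('pics/crop0.png',np.hstack([up(a,235,145),up(b,185,140)]))
E
```

```text
(no output)
```

View pics/crop0.png

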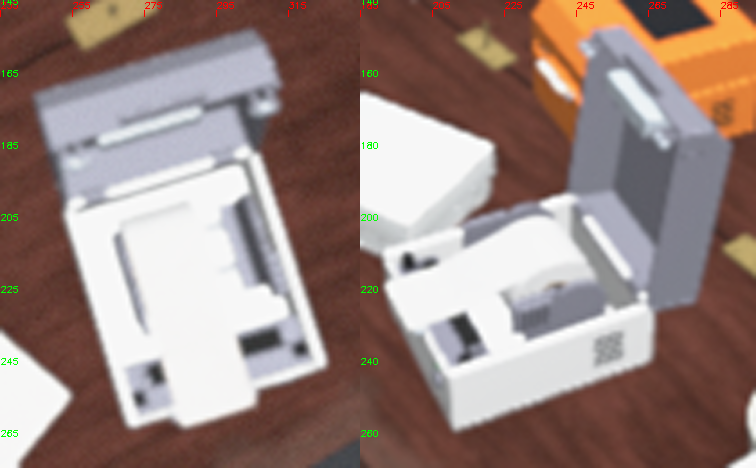

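The crop confirms it. The white printer has its front at the bottom in top view, with rim corners at about (272,264), (326,246), (307,187) and (253,204). In the side view the ribbed pad is at about (233,228), and the front-right rim corner is at (211,243) with its base at (212,259).

```bash
cat > h.py <<'E'
import numpy as np,cv2,pickle
np.set_printoptions(precision=4,suppress=True)
def ray(s,p):
    K,R,t=[np.array(s[k],float) for k in('intrinsics','R','t')]
    d=R.T@np.linalg.solve(K,[p[0],p[1],1]);return -R.T@t,d/np.linalg.norm(d)
def onz(s,p,z):
    c,d=ray(s,p);return c+d*(z-c[2])/d[2]
def tri(s1,p1,s2,p2):
    (c1,d1),(c2,d2)=ray(s1,p1),ray(s2,p2)
    a=np.linalg.lstsq(np.c_[d1,-d2],c2-c1,rcond=None)[0]
    A,B=c1+d1*a[0],c2+d2*a[1];return (A+B)/2,np.linalg.norm(A-B)
def proj(s,X):
    K,R,t=[np.array(s[k],float) for k in('intrinsics','R','t')]
    q=K@(R@np.array(X)+t);return q[:2]/q[2]
def frame(fl,fr,rr,rl):  # rim corners -> centre, yaw
    P=np.array([fl,fr,rr,rl])[:,:2];m=np.array([[-.075,.066],[-.075,-.066],[.068,-.066],[.068,.066]])
    c=P.mean(0);mc=m.mean(0);H=(m-mc).T@(P-c);yaw=np.arctan2(H[0,1]-H[1,0],H[0,0]+H[1,1])
    R=np.array([[np.cos(yaw),-np.sin(yaw)],[np.sin(yaw),np.cos(yaw)]])
    o=c-R@mc;return o,yaw,R,np.linalg.norm(P-(m@R.T+o),axis=1)
E
python3 - <<'E'
from h import *
S=pickle.load(open('s0.pkl','rb'));T,D=S['top'],S['side']
fl,fr,rr,rl=[onz(T,p,.061) for p in[(271.7,263.9),(325.8,246.4),(306.7,186.7),(253.3,203.9)]]
print(fl,fr,rr,rl);n=np.linalg.norm
print('w',n(fl-fr),n(rl-rr),'d',n(fl-rl),n(fr-rr))
print('tri fr',tri(T,(325.8,246.4),D,(210.6,243.3)),'fl',tri(T,(271.7,263.9),D,(192,220)),'rr',tri(T,(306.7,186.7),D,(265.6,223.3)))
print('base fr',onz(D,(212,259.4),0),'rr',onz(D,(266.1,240),0))
o,yaw,R,e=frame(fl,fr,rr,rl);print('origin',o,'yaw deg',np.degrees(yaw),e)
# pad: ray to z=.076 in printer frame
X=onz(D,(232.8,228.3),.076);print('pad',X,'local',R.T@(X[:2]-o))
# bystanders on rough heights
for nme,p,z in[('box',(218,262),.05),('mug',(367,147),.093),('stap',(381,215),.044)]:
    X=onz(T,p,z);print(nme,X,R.T@(X[:2]-o))
for j in(0,.008,.016):
    P=o+R@np.array([-.009,-.058+j]);print(j,P,proj(D,[*P,.076]),proj(T,[*P,.076]))
E
```

```text
[ 0.4017 -0.1214  0.061 ] [ 0.4416 -0.2461  0.061 ] [ 0.5802 -0.2043  0.061 ] [ 0.5389 -0.0785  0.061 ]
w 0.13094461145106226 0.13242772837332825 d 0.1437834217401677 0.1448274175129073
tri fr (array([ 0.4429, -0.246 ,  0.062 ]), np.float64(0.0026059680795078835)) fl (array([ 0.4009, -0.1229,  0.0246]), np.float64(0.002982920529793888)) rr (array([ 0.5807, -0.2038,  0.0659]), np.float64(0.002306498545508245))
base fr [ 0.4443 -0.242   0.    ] rr [ 0.5861 -0.1984  0.    ]
origin [ 0.4939 -0.1615] yaw deg 17.470382127856443 [0.0009 0.0011 0.0016 0.0003]
pad [ 0.4996 -0.2189  0.076 ] local [-0.0118 -0.0564]
box [0.4049 0.0024 0.05  ] [-0.0357  0.1831]
mug [ 0.6693 -0.3413  0.093 ] [ 0.1133 -0.2241]
stap [ 0.5154 -0.3827  0.044 ] [-0.0459 -0.2174]
0 [ 0.5028 -0.2196] [234.1717 228.3676] [314.7602 219.3298]
0.008 [ 0.5004 -0.2119] [232.7991 226.2062] [311.4494 220.3694]
0.016 [ 0.498  -0.2043] [231.4423 224.0698] [308.1353 221.41  ]
```

```bash
python3 - <<'E'
from h import *
from workcell import r
S=pickle.load(open('s0.pkl','rb'));T,D=S['top'],S['side']
w=r.snapshot('wrist');cv2.imwrite('pics/w0.png',w['image'])
for X in[(.146,-.608,.253),(.146,-.608,.4),(.33,-.43,.25),(.511,-.256,.25)]:print(X,proj(T,X),proj(D,X))
for p in[(270,300),(430,240),(300,330),(450,330),(455,230)]:print('top',p,onz(T,p,0)[:2],onz(T,p,.25)[:2])
for p in[(0,210),(50,220),(100,300),(120,255),(180,300)]:print('side',p,onz(D,p,0)[:2],onz(D,p,.25)[:2],onz(D,p,.35)[:2])
E
```

```text
(0.146, -0.608, 0.253) [565.8907 427.9518] [-20.8236 381.6376]
(0.146, -0.608, 0.4) [658.4127 484.3871] [-84.2494 313.5429]
(0.33, -0.43, 0.25) [451.0509 313.0907] [142.0321 255.7051]
(0.511, -0.256, 0.25) [349.0343 209.9498] [238.5544 180.3049]
top (270, 300) [ 0.3128 -0.1196] [ 0.3513 -0.1108]
top (430, 240) [ 0.457  -0.5159] [ 0.4571 -0.4014]
top (300, 330) [ 0.2442 -0.191 ] [ 0.301  -0.1631]
top (450, 330) [ 0.245  -0.5494] [ 0.3016 -0.426 ]
top (455, 230) [ 0.4818 -0.5799] [ 0.4753 -0.4484]
side (0, 210) [-0.117   0.0178] [ 0.0674 -0.281 ] [ 0.1412 -0.4006]
side (50, 220) [ 0.0263 -0.0427] [ 0.1632 -0.3215] [ 0.218 -0.433]
side (100, 300) [ 0.1926 -0.3206] [ 0.2743 -0.5071] [ 0.307  -0.5817]
side (120, 255) [ 0.2228 -0.195 ] [ 0.2944 -0.4232] [ 0.3231 -0.5145]
side (180, 300) [ 0.366  -0.3468] [ 0.3901 -0.5246] [ 0.3998 -0.5957]
```

View pics/w0.png

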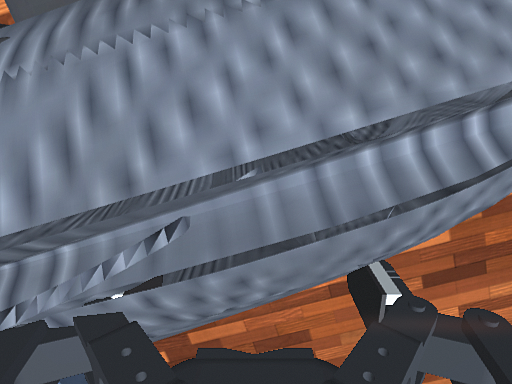

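The wrist view shows the chair back right under and ahead of the gripper, so I lift first and then traverse high.

```bash
python3 -m crank '[[[0,0,-60,0,0,0],[0,0,-120,0,0,0],[0,0,-160,0,0,0],[40,-24,-170,0,0,0],[87,-51,-170,0,0,0]]]' 1
python3 -m crank '[[[50,-29,0,0,0,0],[100,-59,0,0,0,0],[150,-88,0,0,0,0],[200,-118,0,0,-0,-2],[250,-147,0,0,0,-4]]]'
python3 - <<'E'
from workcell import r
from h import *
o=r.get_obs();print(o['clock'],o['eef_pos'],o['tcp_rot'],o['wrist_force'],o['gripper_width'])
w=r.snapshot('wrist');R=np.array(w['R']);print('cam-TCP',-R.T@w['t']-o['eef_pos'],R[2])
E
```

```text
clock: 0.78
eef_pos: [0.219, -0.5376, 0.4246]
tcp_rot: [0.001, 0.993, 0.117, 0.0]
wrist_force: [1.2, -0.9, 0.1]
gripper_width: -0.0003
grip_force: 0.0
clock: 1.4
eef_pos: [0.4285, -0.3348, 0.423]
tcp_rot: [-0.0, 0.988, 0.153, -0.0]
wrist_force: [0.7, -0.6, 0.6]
gripper_width: 0.0003
grip_force: 0.0
1.4 [ 0.4285 -0.3348  0.423 ] [-0.      0.9883  0.1527 -0.    ] [ 0.7279 -0.6401  0.6358] 0.00034553803051393106
cam-TCP [0.0742 0.0239 0.12  ] [-0.29   -0.0919 -0.9526]
```

The camera sits 78 mm to tool +x and would meet the hood, so I turn the tool +90° to put it on the outer (-y) side of the printer.

```bash
python3 -m crank '[[[21,-10,0,0,0,9],[42,-21,0,0,0,18],[62,-31,0,0,0,27],[83,-41,0,0,0,36],[103,-52,0,0,0,45]]]'
python3 -m crank '[[[0,0,30,0,0,9],[0,0,80,0,0,18],[0,0,130,0,0,27],[0,0,180,0,0,36],[0,0,210,0,0,45]]]'
python3 -m crank '[[[0,0,20,0,0,0],[0,0,20,0,0,0],[0,0,20,0,0,0],[0,0,20,0,0,0],[0,0,20,0,0,0]]]'
cat > st.py <<'E'
from workcell import r
from h import *
from scipy.spatial.transform import Rotation as Ro
R2=np.array([[.9539,-.3002],[.3002,.9539]]);O=np.array([.4939,-.1615])
def st():
    o=r.get_obs();p=np.array(o['eef_pos']);q=o['tcp_rot'];M=Ro.from_quat([q[1],q[2],q[3],q[0]]).as_matrix()
    print('t',o['clock'],'p',p,'local',R2.T@(p[:2]-O),'F local',R2.T@np.array(o['wrist_force'])[:2],o['wrist_force'][2]);print(M.T.round(3).tolist(),np.array(o['qpos']));return p,M
E
python3 - <<'E'
from st import *
st();s=r.snapshot('side');t=r.snapshot('top');pickle.dump((s,t),open('s1.pkl','wb'))
a=cv2.resize(s['image'][100:280,170:370],None,fx=2.2,fy=2.2,interpolation=2);b=cv2.resize(t['image'][120:300,230:390],None,fx=2.2,fy=2.2,interpolation=2)
cv2.imwrite('pics/c1.png',np.hstack([a,b]))
E
```

```text
clock: 2.08
eef_pos: [0.5103, -0.2555, 0.4228]
tcp_rot: [-0.0, 0.971, -0.24, -0.0]
wrist_force: [-0.7, -0.9, 0.3]
gripper_width: -0.0002
grip_force: 0.0
clock: 2.7
eef_pos: [0.5085, -0.2551, 0.2095]
tcp_rot: [0.0, 0.805, -0.593, -0.002]
wrist_force: [0.5, 0.2, 1.2]
gripper_width: -0.0001
grip_force: 0.0
clock: 3.32
eef_pos: [0.5106, -0.2562, 0.1946]
tcp_rot: [-0.0, 0.807, -0.591, 0.001]
wrist_force: [0.4, -0.6, -0.5]
gripper_width: -0.0001
grip_force: 0.0
t 3.325 p [ 0.5106 -0.2562  0.1946] local [-0.0125 -0.0953] F local [ 0.2519 -0.6815] -0.4585677802930107
[[0.301, -0.954, 0.002], [-0.954, -0.301, -0.001], [0.002, -0.001, -1.0]] [-0.5954 -0.0328  1.7985  0.      1.3737  2.2402]
```

View pics/c1.png

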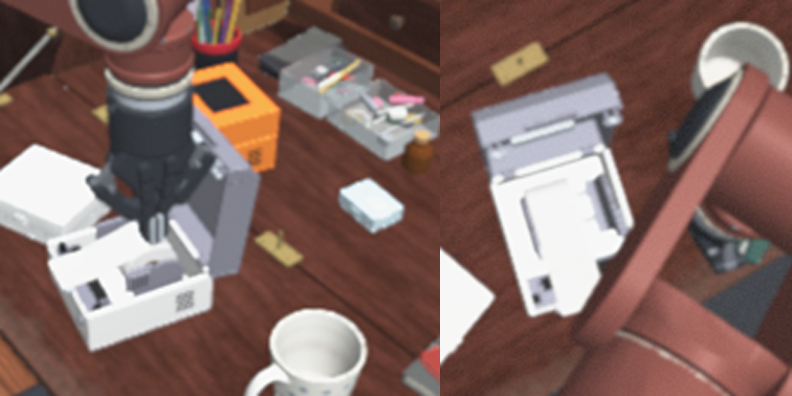

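The hand is above and outside the right wall, and the way down is clear. I descend beside the pad, then push in.

```bash
python3 -m crank '[[[0,2,30,0,0,0],[0,2,65,0,0,0],[0,2,90,0,0,0],[0,2,100,0,0,0],[0,2,100,0,0,0]]]'
python3 -c "from st import *;st()"
python3 -m crank '[[[-7,0,0,0,0,0],[-14,0,0,0,0,0],[-20,0,0,0,0,0],[-26,0,0,0,0,0],[-32,0,0,0,0,0]]]'
python3 -c "from st import *;st()"
python3 -m crank '[[[-3,0,0,0,0,0],[-6,0,0,0,0,0],[-9,0,0,0,0,0],[-12,0,0,0,0,0],[-15,0,0,0,0,0]]]'
python3 -c "from st import *;st()"
```

```text
clock: 4.05
eef_pos: [0.508, -0.2564, 0.0931]
tcp_rot: [0.0, 0.807, -0.591, -0.0]
wrist_force: [0.1, -0.2, 0.6]
gripper_width: 0.0002
grip_force: 0.0
t 4.05 p [ 0.508  -0.2564  0.0931] local [-0.0151 -0.0947] F local [ 0.0055 -0.2139] 0.6439641630434928
[[0.301, -0.954, -0.001], [-0.954, -0.301, 0.001], [-0.001, 0.0, -1.0]] [-0.5982  0.0751  1.871  -0.      1.1963  2.2377]
clock: 4.68
eef_pos: [0.4984, -0.2257, 0.0935]
tcp_rot: [0.0, 0.807, -0.591, 0.0]
wrist_force: [-0.3, -1.5, 0.0]
gripper_width: -0.0002
grip_force: 0.7
t 4.675 p [ 0.4984 -0.2257  0.0935] local [-0.0149 -0.0626] F local [-0.7034 -1.2995] 0.0013603686918572735
[[0.301, -0.954, 0.001], [-0.954, -0.301, -0.0], [0.0, -0.001, -1.0]] [-0.561   0.0234  1.924  -0.0002  1.1936  2.2749]
clock: 5.3
eef_pos: [0.4941, -0.2116, 0.0934]
tcp_rot: [-0.0, 0.806, -0.591, 0.0]
wrist_force: [1.4, -1.1, 0.7]
gripper_width: -0.0001
grip_force: 0.6
t 5.3 p [ 0.4941 -0.2116  0.0934] local [-0.0149 -0.0478] F local [ 1.0142 -1.4922] 0.7400886654325481
[[0.301, -0.954, 0.0], [-0.954, -0.301, -0.0], [0.0, -0.0, -1.0]] [-0.5431  0.0008  1.9469  0.0001  1.1935  2.2929]
```

```bash
python3 -m crank '[[[-2,0,0,0,0,0],[-4,0,0,0,0,0],[-6,0,0,0,0,0],[-8,0,0,0,0,0],[-10,0,0,0,0,0]]]' >/dev/null
python3 -c "from st import *;st()"
python3 -m crank '[[[-0.5,0,0,0,0,0],[-1,0,0,0,0,0],[-1.5,0,0,0,0,0],[-2,0,0,0,0,0],[-2,0,0,0,0,0]]]'>/dev/null
python3 -c "from st import *;st()"
```

```text
t 5.925 p [ 0.491  -0.202   0.0933] local [-0.015  -0.0377] F local [ 1.41   -1.0565] 0.24549088684893872
[[0.301, -0.954, 0.0], [-0.954, -0.301, -0.0], [0.0, -0.0, -1.0]] [-0.5305 -0.0145  1.9623  0.      1.1937  2.3055]
t 6.55 p [ 0.4903 -0.2001  0.0932] local [-0.015  -0.0358] F local [-0.0827 -0.0569] 0.5804306056493633
[[0.301, -0.954, -0.0], [-0.954, -0.301, 0.0], [-0.0, 0.0, -1.0]] [-0.5281 -0.0173  1.9653  0.0001  1.1938  2.3078]
```

```bash
python3 -m crank '[[[-0.5,0,0,0,0,0],[-1,0,0,0,0,0],[-1.5,0,0,0,0,0],[-2,0,0,0,0,0],[-2,0,0,0,0,0]]]'>/dev/null
python3 -c "from st import *;st()"
```

```text
t 7.175 p [ 0.4897 -0.1983  0.0933] local [-0.015  -0.0338] F local [ 0.1898 -1.5615] -0.16237297886299584
[[0.301, -0.954, 0.0], [-0.954, -0.301, 0.0], [-0.0, -0.0, -1.0]] [-0.5256 -0.0205  1.9683 -0.      1.1938  2.3104]
```

```bash
python3 -m crank '[[[-0.5,0,0,0,0,0],[-1,0,0,0,0,0],[-1,0,0,0,0,0],[-1.5,0,0,0,0,0],[-1.5,0,0,0,0,0]]]'>/dev/null
python3 -c "from st import *;st()" | head -1
python3 -m crank '[[[-0.5,0,0,0,0,0],[-1,0,0,0,0,0],[-1,0,0,0,0,0],[-1,0,0,0,0,0],[-1,0,0,0,0,0]]]'>/dev/null
python3 -c "from st import *;st()"| head -1
```

```text
t 7.8 p [ 0.4894 -0.1972  0.0933] local [-0.015  -0.0327] F local [ 0.8006 -5.063 ] -2.173055495501272
t 8.425 p [ 0.4893 -0.1971  0.0934] local [-0.015  -0.0326] F local [ 0.6045 -7.544 ] -4.078235155807909
```

Firm stop at local y ≈ -0.033, with force rising while the position holds. That is the roll against the fixed guide. I back off, lift and check.

```bash
python3 -m crank '[[[15,0,0,0,0,0],[40,0,0,0,0,0],[50,0,-30,0,0,0],[50,0,-90,0,0,0],[50,0,-150,0,0,0]]]'>/dev/null
python3 -m crank '[[[0,0,-30,0,0,0],[0,0,-60,0,0,0],[30,60,-60,0,0,0],[30,110,-60,0,0,0],[30,110,-60,0,0,0]]]'>/dev/null
python3 - <<'E'
from st import *
st();s=r.snapshot('side');t=r.snapshot('top');pickle.dump((s,t),open('s2.pkl','wb'))
for j in(0,.032,.034):
    P=O+R2@np.array([-.009,-.058+j]);print(j,proj(s,[*P,.076]),proj(t,[*P,.076]))
a=cv2.resize(s['image'][140:270,185:295],None,fx=3.6,fy=3.6,interpolation=2);b=cv2.resize(t['image'][145:275,235:335],None,fx=3.6,fy=3.6,interpolation=2)
cv2.imwrite('pics/c2.png',np.hstack([b,a]))
E
```

```text
t 9.675 p [ 0.4059 -0.3063  0.3032] local [-0.1274 -0.1117] F local [0.0278 0.2178] 0.19378010158181497
[[0.297, -0.955, -0.002], [-0.955, -0.297, 0.0], [-0.001, 0.001, -1.0]] [-0.7931 -0.2544  1.8159  0.0004  1.5818  2.0469]
0 [234.1502 228.3558] [314.7404 219.3499]
0.032 [228.7542 219.8583] [301.4771 223.5143]
0.034 [228.4251 219.34  ] [300.6464 223.7751]
```

View pics/c2.png

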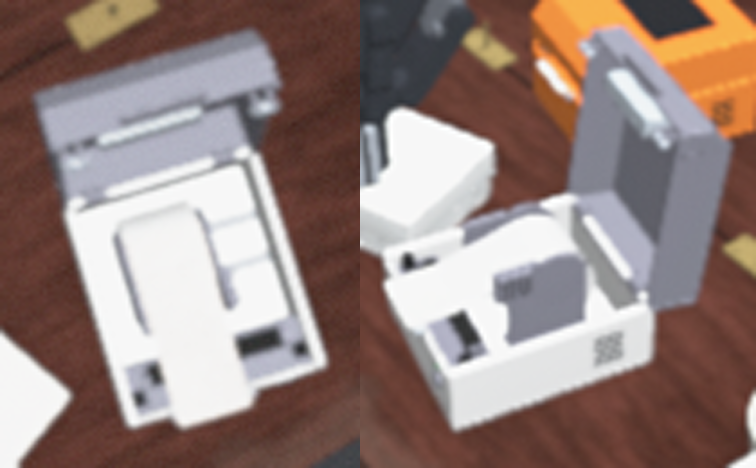

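The picture shows the pad at side (228,220), against (228.4,219.3) predicted for a joint value of 0.034. The roll is flush with both guides, so it is snug. Next I go over and behind the hood.

```bash
python3 -m crank '[[[-20,-55,0,0,0,0],[-40,-110,0,0,0,0],[-60,-165,0,0,0,0],[-80,-220,0,0,0,0],[-98,-272,0,0,0,0]]]'>/dev/null
python3 -m crank '[[[-8,-20,0,0,0,0],[-14,-40,0,0,0,0],[-14,-40,10,0,0,0],[-14,-40,40,0,0,0],[-14,-40,75,0,0,0]]]'>/dev/null
python3 -m crank '[[[0,0,25,0,0,0],[0,0,38,0,0,0],[0,0,38,0,0,0],[0,0,38,0,0,0],[0,0,38,0,0,0]]]'>/dev/null
python3 - <<'E'
from st import *
st();s=r.snapshot('side')
n=np.array([*(R2@[0,1]),0])
for p in[(249.7,147.8,.066),(287.2,178.9,-.066)]:
    c,d=ray(s,p[:2]);y0=n@np.array([*O,0])+p[2];X=c+d*(y0-n@c)/(n@d);print(R2.T@(X[:2]-O),X[2])
E
```

```text
t 11.65 p [ 0.6728 -0.1049  0.1921] local [0.1876 0.0003] F local [-0.3452 -0.1422] 0.5685932923757268
[[0.301, -0.954, 0.001], [-0.954, -0.301, -0.002], [0.003, -0.001, -1.0]] [-0.2638  0.2213  1.5313  0.      1.3863  2.5722]
[0.0917 0.066 ] 0.2013464133090399
[ 0.1238 -0.066 ] 0.1862861470859517
```

```bash
python3 -m crank '[[[0,12,0,0,0,0],[0,24,0,0,0,0],[0,36,0,0,0,0],[0,46,0,0,0,0],[0,56,0,0,0,0]]]'>/dev/null
python3 -c "from st import *;st()" | head -1
python3 -m crank '[[[0,10,0,0,0,0],[0,20,0,0,0,0],[0,30,0,0,0,0],[0,40,0,0,0,0],[0,50,0,0,0,0]]]'>/dev/null
python3 -c "from st import *;st()"| head -1
python3 -m crank '[[[0,10,0,0,0,0],[0,20,0,0,0,0],[0,30,0,0,0,0],[0,40,0,0,0,0],[0,50,0,0,0,0]]]'>/dev/null
python3 -c "from st import *;st()"| head -1
```

```text
t 12.325 p [ 0.6188 -0.1216  0.1913] local [0.1311 0.0006] F local [3.1377 0.1112] 1.7346827388381434
t 12.95 p [ 0.5702 -0.1367  0.1903] local [0.0802 0.0008] F local [ 1.003  -0.7781] 2.5678550745402435
t 13.575 p [ 0.5225 -0.1518  0.1903] local [0.0302 0.0007] F local [-0.2697 -0.6055] 0.3900178260967231
```

```bash
python3 -m crank '[[[0,14,0,0,0,0],[0,28,0,0,0,0],[0,44,0,0,0,0],[0,60,0,0,0,0],[0,76,0,0,0,0]]]'>/dev/null
python3 -c "from st import *;st()" | head -1
python3 -m crank '[[[0,0,5,0,0,0],[0,0,10,0,0,0],[0,0,15,0,0,0],[0,0,20,0,0,0],[0,0,25,0,0,0]]]'>/dev/null
python3 - <<'E'
from st import *
st();s=r.snapshot('side')
cv2.imwrite('pics/c3.png',cv2.resize(s['image'][120:290,160:320],None,fx=3.2,fy=3.2,interpolation=2))
E
```

```text
t 14.2 p [ 0.4496 -0.1747  0.1902] local [-0.0463  0.0007] F local [ 0.2909 -0.5317] 0.1348269662383506
t 14.825 p [ 0.4459 -0.1761  0.1664] local [-0.0501  0.0005] F local [-33.1471   5.4044] 23.022023424925628
[[0.302, -0.953, -0.002], [-0.953, -0.302, 0.018], [-0.018, -0.004, -1.0]] [-0.5248 -0.2258  2.0222 -0.0124  1.3587  2.3126]
```

View pics/c3.png

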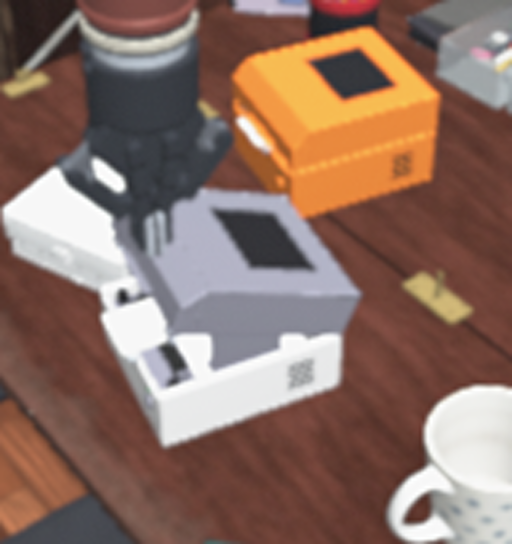

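The hood is at about 0.45 rad and the fingertip is on its front chamfer, with force building. I lift off and let the damped hood sink.

```bash
python3 -m crank '[[[0,0,-10,0,0,0],[0,0,-25,0,0,0],[0,0,-40,0,0,0],[0,0,-40,0,0,0],[0,0,-40,0,0,0]]]'>/dev/null
python3 -m crank '[[[0,0,0,0,0,0],[0,0,0,0,0,0],[0,0,0,0,0,0],[0,0,0,0,0,0],[0,0,0,0,0,0]]]'>/dev/null
python3 -m crank '[[[0,0,0,0,0,0],[0,0,0,0,0,0],[0,0,0,0,0,0],[0,0,0,0,0,0],[0,0,0,0,0,0]]]'>/dev/null
python3 - <<'E'
from st import *
st();s=r.snapshot('side')
def L(x,y,z):return proj(s,[*(O+R2@np.array([x,y])),z])
im=cv2.resize(s['image'][120:290,160:320],None,fx=3.2,fy=3.2,interpolation=2)
for th,c in[(0,(0,255,0)),(.07,(0,0,255)),(.3,(255,0,0))]:
    q=[]
    for d,h in[(0,.042),(.127,.042),(.143,.026)]:
        x=.068-d*np.cos(th)+h*np.sin(th);z=.062+d*np.sin(th)+h*np.cos(th);q.append((L(x,-.066,z)-[160,120])*3.2)
    cv2.polylines(im,[np.array(q).astype(int)],False,c,1)
cv2.imwrite('pics/c4.png',im)
E
```

```text
t 16.75 p [ 0.4508 -0.1744  0.2053] local [-0.045   0.0006] F local [ 0.6215 -0.0456] 0.5807043556352027
[[0.301, -0.954, 0.0], [-0.954, -0.301, 0.0], [-0.0, -0.0, -1.0]] [-0.5233 -0.2628  1.9856 -0.      1.4188  2.3127]
```

View pics/c4.png

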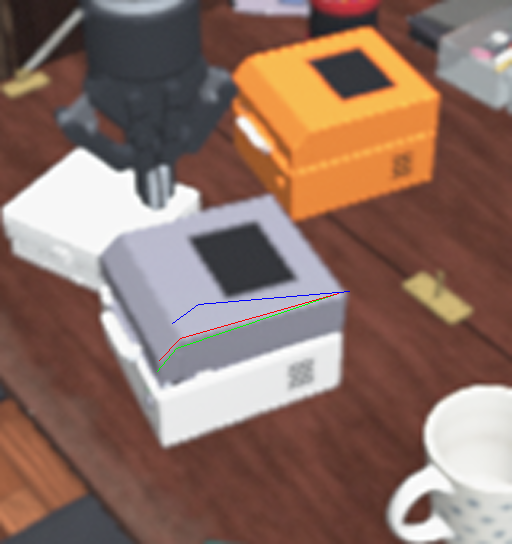

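The hood now rests on its catches (about 0.07 rad). I descend and press near the front.

```bash
python3 -m crank '[[[0,0,20,0,0,0],[0,0,40,0,0,0],[0,0,55,0,0,0],[0,0,62,0,0,0],[0,0,66,0,0,0]]]'>/dev/null
python3 -c "from st import *;st()" | head -1
python3 -m crank '[[[0,0,1,0,0,0],[0,0,2,0,0,0],[0,0,3,0,0,0],[0,0,4,0,0,0],[0,0,5,0,0,0]]]'>/dev/null
python3 -c "from st import *;st()" | head -1
python3 -m crank '[[[0,0,1,0,0,0],[0,0,2,0,0,0],[0,0,3,0,0,0],[0,0,4,0,0,0],[0,0,5,0,0,0]]]'>/dev/null
python3 -c "from st import *;st()" | head -1
```

```text
t 17.425 p [ 0.4507 -0.1744  0.1388] local [-0.0451  0.0007] F local [-0.0884  1.3817] 0.09823275069586679
t 18.05 p [ 0.4508 -0.1744  0.1343] local [-0.045   0.0006] F local [-0.1628  0.3262] 0.7028999711262327
t 18.675 p [ 0.4507 -0.1749  0.1304] local [-0.0452  0.0002] F local [-2.3203  1.0676] 3.7599234904954204
```

```bash
for i in 1; do python3 -m crank '[[[0,0,1,0,0,0],[0,0,2,0,0,0],[0,0,3,0,0,0],[0,0,3,0,0,0],[0,0,3,0,0,0]]]'>/dev/null
python3 -c "from st import *;st()" | head -1;done
python3 -m crank '[[[0,0,1,0,0,0],[0,0,2,0,0,0],[0,0,3,0,0,0],[0,0,3,0,0,0],[0,0,3,0,0,0]]]'>/dev/null
python3 -c "from st import *;st()" | head -1
```

```text
t 19.3 p [ 0.4507 -0.1743  0.1261] local [-0.045   0.0007] F local [-0.2649  0.1289] 0.05096931284985475
t 19.925 p [ 0.4509 -0.1745  0.1257] local [-0.0449  0.0005] F local [-6.0479  5.9388] 13.68008583143813
```

It clicked: the force dropped, then hit a hard stop with the tip at 0.104, which is the shut height. I press slightly more to be sure of both catches, then lift away and check.

```bash
python3 -m crank '[[[0,0,1,0,0,0],[0,0,2,0,0,0],[0,0,2,0,0,0],[0,0,2,0,0,0],[0,0,2,0,0,0]]]'>/dev/null
python3 -c "from st import *;st()" | head -1
python3 -m crank '[[[0,0,-8,0,0,0],[0,0,-30,0,0,0],[0,0,-70,0,0,0],[0,0,-110,0,0,0],[0,0,-150,0,0,0]]]'>/dev/null
python3 -m crank '[[[0,0,0,0,0,0],[0,0,0,0,0,0],[0,0,0,0,0,0],[0,0,0,0,0,0],[0,0,0,0,0,0]]]'>/dev/null
python3 - <<'E'
from st import *
st();s=r.snapshot('side');s0=pickle.load(open('s0.pkl','rb'))['side']['image']
def L(x,y,z):return proj(s,[*(O+R2@np.array([x,y])),z])
f=3.2
im=cv2.resize(s['image'][120:320,160:340],None,fx=f,fy=f*.9,interpolation=2)
for th,c in[(0,(0,255,0)),(.07,(0,0,255))]:
    q=[]
    for d,h in[(0,.042),(.127,.042),(.143,.026),(.143,0)]:
        x=.068-d*np.cos(th)+h*np.sin(th);z=.062+d*np.sin(th)+h*np.cos(th);q.append((L(x,-.066,z)-[160,120])*[f,f*.9])
    cv2.polylines(im,[np.array(q).astype(int)],False,c,1)
cv2.imwrite('pics/c5.png',im)
d=cv2.absdiff(s0,s['image']).max(2)
for n,(x0,x1,y0,y1) in dict(mug=(278,338,240,296),stapler=(218,285,288,322),boxfront=(160,190,178,205)).items():print(n,(d[y0:y1,x0:x1]>40).mean())
E
```

```text
t 20.55 p [ 0.451  -0.1746  0.1256] local [-0.0448  0.0004] F local [-9.1952  8.7976] 24.546220941854976
t 21.8 p [ 0.4505 -0.1743  0.2705] local [-0.0452  0.0008] F local [ 1.0956 -0.777 ] 0.13879965443096792
[[0.301, -0.954, -0.001], [-0.954, -0.301, 0.001], [-0.001, 0.001, -1.0]] [-0.5233 -0.3064  1.9114  0.      1.5379  2.3126]
mug 0.0
stapler 0.0
boxfront 0.0
```

View pics/c5.png

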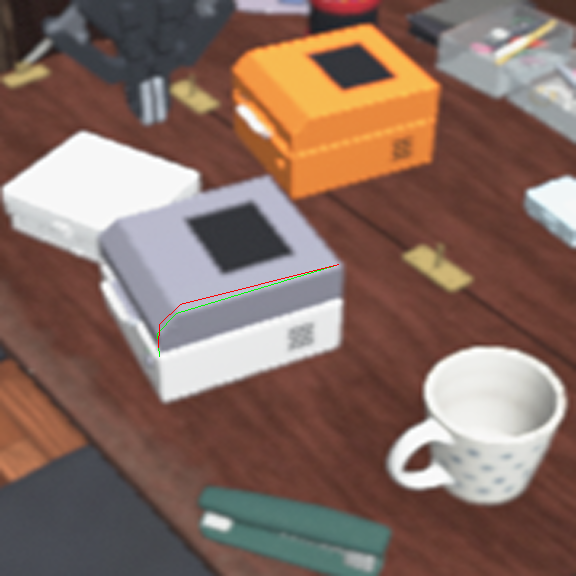

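The hood lies flush on the rim with its front corner at crop (160,350), matching the shut outline. The mug, stapler and box are unmoved, and the hand is clear, so I hand it in.

```bash
python3 -c "from workcell import r;print(r.sign_off())"
```

```text
the job is handed in; nothing more can be done
None
```

The roll guide is pushed in until the roll is snug and the hood is clicked shut; in the last side view the box, mug and stapler had not moved, and the job was handed in at about 22 s, with no verdict returned.

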